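# Feed a heel block home in the cobbler's guide jig

## Task

Take the wooden push stick by its upright handle and, with the nose of the stick alone, feed the heel block through the narrow guide channel of the jig, past its spring shoe, until it is fully home against the set screw of the steel end stop. Press it there for a moment with about 10 N more than it takes to slide it, so that it seats, never pushing on it with more than 25 N, and keep the gripper off the block. Then stand the stick back on the bench beside the jig, let go, and leave the block home and the other things on the bench alone.

Things in the scene. Friction and masses are not known exactly. Their poses are not given: they have to be found in the camera images.
- jig: Guide jig, fixed to the bench: a grey base plate 120 mm wide, 10 mm thick, with two wooden fences forming a straight channel 40 mm wide. Origin on the channel's centre line at bench height; +x is the feed direction (mouth to stop), z up. Plate from x = -170 to +135 mm; its top, the channel floor, is at z = 10 mm. Fences from x = -30 to +135 mm, 14 mm thick, top at z = 30 mm.
- mouth (a point): The beginning of the narrow channel, on its centre line and floor: x = -30 mm of the jig, jig axes. From here back (-x) two slanting guides, as high as the fences, flare out from 40 mm to 60 mm apart at x = -70 mm of the jig.
- spring_shoe (a point): Middle of the sprung steel shoe when free; jig axes (50 mm ahead of the jig's origin). It stands out 8 mm from the +y fence, with a sloping entry, from 34 mm before this point to 24 mm after. The block pushes it aside by about 4 mm (spring 2 N plus 0.8 N per mm), then drags with some 3 to 9 N, more while it wedges the shoe open; the shoe keeps the block where it is left.
- stop: End stop: steel block 16 mm long, 36 wide, 24 high, fixed across the channel, 105 to 115 mm from the jig's origin. Origin: middle of the foot of the face that looks to the mouth, on the channel floor; axes as the jig's. From that face a rigid dark set screw (head 14 mm across, 11 mm above the floor) sticks out towards the mouth by 3 to 25 mm, set differently each time and not measured: the block is home when its nose meets the screw head, to be found by feel.
- heel_mid (a point): Centre of the heel block: loose, dark wood, D-shaped, 56 mm long, 36 mm wide, 20 mm high, about 45 g, flat on the jig's plate before the mouth, its round nose (radius 18 mm) towards the stop, up to 7 mm off the centre line and 9 degrees askew. +x points to the nose, 28 mm ahead of this point; the flat rear face is 28 mm behind it.
- heel_nose (a point): The foremost point of the heel block's round nose, half-way up (10 mm above its underside); same axes as the block's centre.
- stick_grip (a point): Where to take the push stick, pale wood, 0.11 kg: on its upright handle, 62 mm above its underside. The handle is 26 mm (x) by 18 mm (y), its top 88 mm above the underside; it stands in the middle of a flat bar 130 mm long (x), 22 mm wide (y), 14 mm high. Both ends of the bar are alike: either is the nose, 65 mm from the handle's axis. z up.
- tin: Bystander: a dark round polish tin, 76 mm across, 28 mm high; origin at its underside.
- jar: Bystander: an amber glass jar with steel lid, 52 mm across, 75 mm high; origin at its underside.
- hammer: Bystander: a hammer lying flat, about 0.3 m long; origin at its underside.
There are look-alikes about, which are no part of the job. There is more than one size of the part that bears heel_mid; the job needs the smallest.

How it is judged:
By the outcome, as a careful person would: the job done as asked, in the order asked, and still so for the second after the job is handed in, with the robot touching nothing.
It also fails if it takes over 66 s, if anything falls off the work surface, if the arm or the gripper's body presses on something with over 40 N, if the wrist force passes 120 N, or if a joint passes its speed limit or range.

## Robot

A 6-joint arm with a two-finger parallel gripper is mounted at the origin on the work surface. World frame = base frame: x ahead of the robot, y to its left, z up, the work surface at z = 0. Lengths are in m, angles in degrees, forces in N, time in s.
With the tool pointing down it reaches from about 0.35 to 0.875 m from the base axis. Payload 4.2 kg.
Tool frame: the origin (TCP) lies midway between the tips of the shut fingers; the grasp point (between the pads) lies 19 mm behind it; y points along the fingers, x is the direction in which the jaws open and shut, and the axes are right-handed (so a half turn about y gives the same grasp; the last joint's range is limited). The gripper opens to 87 mm and grips with 3 to 60 N. Pads are 19 mm wide; open, the fingers measure 117 mm over their backs; the gripper's body (75 mm by 190 mm) begins 51 mm behind the grasp point.
Start: joints at [-56.173, 22.042, 0.453, 0, -68.411, -14.817], TCP at [0.204, -0.591, 0.223] pointing down, gripper open.
Joint ranges: [-179.83, 179.83], [-69.29, 118.12], [-61.27, 80.66], [-181.25, 117.63], [-171.15, -9.14], [-177.46, 177.46]. Speed limits (degrees/s): [159.86, 159.86, 180, 180, 180, 180].

## Interface

Orientations are given as a 3x3 rotation matrix whose columns are the frame's x, y, z axes.
In Python, from station import * gives the robot as it stands.
- The arm moves only by the tool jog_arm, never from a script. Its argument "series" is a list of rows, each a list of 3 entries, a list of its own where there are three numbers: the shift along the tool's x, y, z in m, then the turn, a rotation vector about the tool's x, y, z in degrees, then the finger opening in m, from 0 to 0.087. A call has 1 to 10 rows; each row shifts and turns the commanded pose from where the row before left it, along the tool's axes as they then stand; what a row does not reach is not made up. A row lasts 1/8 s, in which the tool goes at most 62.5 mm and 10.7 degrees, less where a joint would pass 70% of its speed; a pose out of reach is approached as far as the arm can. A call is refused whole if a number of a shift passes 0.0625 or a number of a turn 10.7, either way. A call with a gripper value outside its range is refused whole. The fingers move at their own pace and stop on an object; the grip force is fixed at half the most. Time passes only in rows, so rows that do not move let the fingers close. It gives the time, the measured TCP pose, the force and the opening at its end, in the units of the state.
- sense(): the state, without advancing time (a new reading comes with each control period).
- capture(name): name is "scene" or "top" or "wrist"; returns the picture (480x640x3 uint8, red, green, blue); there is no depth.
- camera_info(name): a dict with "fx", "fy", "cx", "cy" (pixels), "k1" (the pictures are not rectified: a ray, as slopes to the right and down, at radius r is drawn at 1 + k1 r^2 times it, then the intrinsics apply), "rvec" (rotation vector, rad) and "tvec" (3), from world to camera coordinates, as OpenCV has them. Camera axes: x right, y down, z forward; pixel columns grow to the right and rows downward; lengths in m; the calibration is good to about 2 mm. A picture is of the moment at which its call begins: read the wrist's pose just before it. camera_info takes no time and is no camera call; for the wrist camera it gives the pose at the moment of the call.
- finish_job(): hands the job in, once; it reports no verdict.
The state is a dict: "time_s": time; "joints": joint angles; "joint_velocities": joint speeds; "effort": joint torques, N m; "tcp_pos": TCP position; "ee_rot": TCP orientation; "wrist_force": force on the tool from outside, world axes, zero at the start; "moment": the same for the moment, N m; "gripper_width": opening from 0.0 (shut) to 1.0 (fully open).
Only numpy, scipy, OpenCV 4.12 (cv2) and the standard library are available. Lean on these libraries where they do the work, as an engineer would, in place of code of your own. Each camera call takes 0.05 s, during which the arm holds its last target. There are 200 camera calls.

## Working session

There is one attempt and no reset: what is moved stays moved. The work goes in short steps, Python scripts to look and compute and a tool call to move; the robot and the scene stay as the last step left them, time stands still between calls to the robot, and variables do not carry over. Pictures are saved under pics/ and viewed, about 8 in all and at most 12, crops included, and the job is handed in when it is done.

Besides the shell and the picture viewer there is one more tool, called after ">>>" by a JSON object that holds its "method" and its "body". jog_arm: Moves the arm, as the interface text tells. Its arguments: {"type":"object","properties":{"series":{"type":"array","items":{"type":"array"}}},"required":["series"]}

```bash
mkdir -p pics
cat > h.py <<'E'
from station import *
import numpy as np, cv2
def ray(cam,u,v,info=None):
    c=info or camera_info(cam); R,_=cv2.Rodrigues(np.array(c["rvec"],float)); t=np.array(c["tvec"],float).ravel()
    xd,yd=(u-c["cx"])/c["fx"],(v-c["cy"])/c["fy"]; x,y=xd,yd
    for _ in range(20):
        k=1+c["k1"]*(x*x+y*y); x,y=xd/k,yd/k
    return -R.T@t, R.T@np.array([x,y,1.])
def onz(cam,u,v,z,info=None):
    o,d=ray(cam,u,v,info); return (o+d*(z-o[2])/d[2])
def pix(cam,p,info=None):
    c=info or camera_info(cam); R,_=cv2.Rodrigues(np.array(c["rvec"],float)); q=R@np.array(p,float)+np.array(c["tvec"],float).ravel()
    x,y=q[:2]/q[2]; k=1+c["k1"]*(x*x+y*y); return np.array([c["fx"]*x*k+c["cx"],c["fy"]*y*k+c["cy"]])
def snap(cam,name):
    i=camera_info(cam); im=capture(cam); cv2.imwrite(f"pics/{name}.png",im[:,:,::-1]); return im,i
E
python3 - <<'E'
from h import *
for n in("top","scene"):
    im,i=snap(n,n+"0"); print(n,ray(n,320,240), i["fx"])
s=sense(); print(s)
E
```

```text
top (array([0.49362656, 0.04246036, 1.29673605]), array([ 0.05916799,  0.00144368, -0.99831889])) 588.7603636507173
scene (array([ 1.00843946, -0.45714674,  0.78301174]), array([-0.48358884,  0.51604509, -0.70748731])) 441.4536036366971
{'time_s': 0.1, 'joints': array([-5.61713558e+01,  2.20872300e+01,  3.88736379e-01, -2.40520579e-02,
       -6.84108512e+01, -1.48185261e+01]), 'joint_velocities': array([ 0.05501719, -0.12739387,  0.29448688,  0.05374254,  0.00256437,
       -0.08052043]), 'effort': array([-5.76483180e-04, -3.91690028e+01,  1.87935269e+01,  4.23193529e+00,
        1.34545035e-02, -7.89833803e-05]), 'tcp_pos': array([ 0.20344729, -0.59040563,  0.22157075]), 'ee_rot': array([[-3.25588012e-01, -7.38168663e-04, -9.45511450e-01],
       [ 9.45509738e-01,  1.80262154e-03, -3.25588830e-01],
       [ 1.94473878e-03, -9.99998103e-01,  1.11033694e-04]]), 'wrist_force': array([-0.10179312,  0.73325456,  0.52628787]), 'moment': array([ 0.0208114 , -0.0490905 ,  0.01492393]), 'gripper_width': 1.0012338876597122}
```

View pics/top0.png

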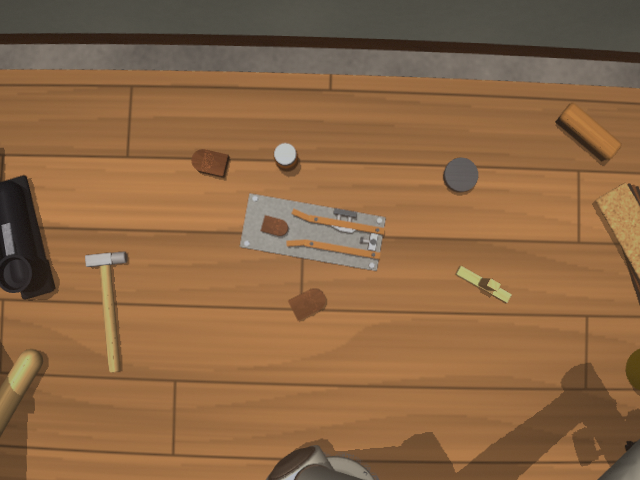

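View pics/scene0.png

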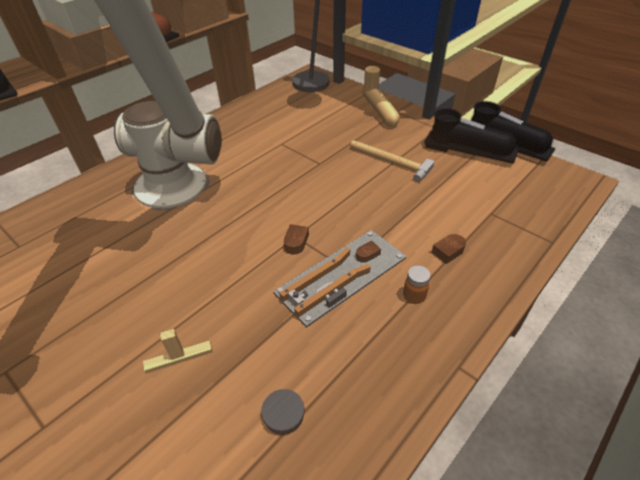

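The top view shows the jig around (313,232) with its stop to the right at (372,241). The block is on the plate at (274,226), the stick at (484,284), the jar at (286,157) and the tin at (461,175). Two look-alike blocks lie off the jig. The scene view agrees.

```bash
cat > m.py <<'E'
from h import *
im=cv2.imread("pics/top0.png"); hsv=cv2.cvtColor(im,cv2.COLOR_BGR2HSV)
def roi(m,x0,y0,x1,y1):
    o=np.zeros_like(m); o[y0:y1,x0:x1]=m[y0:y1,x0:x1]; return o
def big(m):
    c,_=cv2.findContours(m,cv2.RETR_EXTERNAL,cv2.CHAIN_APPROX_NONE); return max(c,key=cv2.contourArea)
def rect(m,z,n):
    c=cv2.convexHull(big(m)); r=cv2.minAreaRect(c); b=cv2.boxPoints(r); w=np.array([onz("top",*p,z) for p in b])
    e=[np.linalg.norm(w[(i+1)%4]-w[i]) for i in range(4)]
    d=(w[1]-w[0]) if e[0]>e[1] else (w[2]-w[1])
    print(n,b.round(1).tolist(),"ctr",w.mean(0).round(4),"edges",np.round(e,4),"ang",np.degrees(np.arctan2(d[1],d[0])).round(2))
g=roi(cv2.inRange(hsv,(0,0,60),(180,70,255)),232,185,395,280); rect(cv2.morphologyEx(g,cv2.MORPH_CLOSE,np.ones((9,9))),.01,"plate")
y=roi(cv2.inRange(hsv,(22,70,90),(40,255,255)),445,255,525,315); rect(y,.014,"stick")
b=roi(cv2.inRange(hsv,(0,60,0),(15,255,110)),255,208,292,242); rect(b,.03,"block")
a=np.hstack([cv2.resize(im[185:285,235:395],None,fx=3.4,fy=3.4,interpolation=cv2.INTER_CUBIC),cv2.resize(im[255:315,450:520],(250,340))])
cv2.imwrite("pics/crop0.png",a)
w,i=snap("wrist","wrist0"); print(ray("wrist",320,240,i),i["fx"])
E
python3 m.py
```

```text
plate [[239.0, 246.60000610351562], [248.5, 192.60000610351562], [385.70001220703125, 216.8000030517578], [376.20001220703125, 270.79998779296875]] ctr [0.5878 0.0617 0.01  ] edges [0.1206 0.3064 0.1205 0.3047] ang -98.41
stick [[455.3999938964844, 273.70001220703125], [460.20001220703125, 265.0], [482.70001220703125, 277.6000061035156], [477.79998779296875, 286.29998779296875]] ctr [ 0.5006 -0.2847  0.014 ] edges [0.022  0.057  0.022  0.0569] ang -117.66
block [[261.79998779296875, 230.0], [287.70001220703125, 225.89999389648438], [288.8999938964844, 233.89999389648438], [263.1000061035156, 238.0]] ctr [0.5834 0.1409 0.03  ] edges [0.0564 0.0175 0.0564 0.0175] ang -79.26
(array([ 0.1378223 , -0.61471788,  0.38352922]), array([ 0.24392637,  0.07999175, -0.9665038 ])) 424.1103607492498
```

View pics/crop0.png

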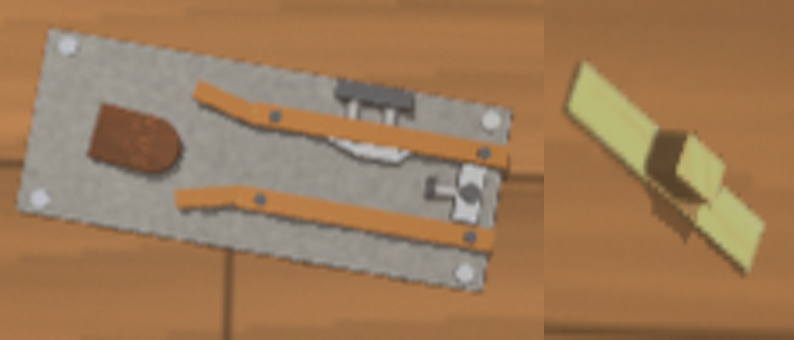

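```bash
cat >> h.py <<'E'
J0=np.array([.5852,.0444]); JA=-98.41
def jig(p): 
    a=np.radians(JA); d=np.array([np.cos(a),np.sin(a)]); n=np.array([-d[1],d[0]]); q=np.array(p)[:2]-J0; return np.array([q@d,q@n])*1000
def unjig(x,y):
    a=np.radians(JA); d=np.array([np.cos(a),np.sin(a)]); n=np.array([-d[1],d[0]]); return J0+(x*d+y*n)/1000
def go(p,yaw):  # tool-frame shift (mm) and turn about tool y needed
    s=sense(); R=np.array(s["ee_rot"]); y0=np.degrees(np.arctan2(R[1,0],R[0,0]))
    des=np.array([[np.cos(np.radians(yaw)),0,-np.sin(np.radians(yaw))],[np.sin(np.radians(yaw)),0,np.cos(np.radians(yaw))],[0,-1,0]])
    des[:,2]=np.cross(des[:,0],des[:,1])
    rv=np.degrees(cv2.Rodrigues(R.T@des)[0].ravel())
    print("t",s["time_s"],"tcp",s["tcp_pos"].round(4),"yaw",y0.round(2),"F",s["wrist_force"].round(1),"w",round(s["gripper_width"]*87,1)); print("shift mm",(R.T@(np.array(p)-s["tcp_pos"])*1000).round(1),"turn",rv.round(1))
E
python3 - <<'E'
from h import *
im=cv2.imread("pics/top0.png"); hsv=cv2.cvtColor(im,cv2.COLOR_BGR2HSV)
q=[onz("top",*p,.014) for p in [(460.6,265.9),(456.2,274.1),(506.6,303.2),(511.9,294.7)]]
q=np.array(q); print(q.mean(0),[np.linalg.norm(q[i]-q[i-1]).round(4) for i in range(4)]); d=(q[2]+q[3]-q[0]-q[1]); a=np.degrees(np.arctan2(d[1],d[0])); print(a)
m=np.zeros(im.shape[:2],np.uint8); m[208:242,255:294]=(hsv[208:242,255:294,1]>90)*255
c,_=cv2.findContours(m,0,1); c=max(c,key=cv2.contourArea); w=np.array([jig(onz("top",*p[0],.025)) for p in c]); print("blk jig",w.min(0),w.max(0),cv2.minAreaRect(w.astype(np.float32)))
go([*q.mean(0)[:2],.22],a+180)
E
```

```text
[ 0.48201082 -0.31811122  0.014     ] [np.float64(0.1305), np.float64(0.0205), np.float64(0.1289), np.float64(0.0222)]
-117.9458320206803
blk jig [-127.53539807  -21.54954237] [-71.6727864   15.68645745] ((-99.09530639648438, -3.3071441650390625), (35.269439697265625, 55.24381637573242), 85.95157623291016)
t 0.15 tcp [ 0.2034 -0.5905  0.2217] yaw 109.0 F [-0.  -0.3  0.6] w 87.1
shift mm [ 166.9    1.9 -352.1] turn [-0.  46.9  0.1]
```

>>> {"method": "jog_arm", "body": {"series": [[[0.028,0,-0.0585],[0,0,0],0.087],[[0.028,0,-0.0585],[0,0,0],0.087],[[0.028,0,-0.0585],[0,0,0],0.087],[[0.028,0,-0.0585],[0,0,0],0.087],[[0.028,0,-0.0585],[0,0,0],0.087],[[0.027,0,-0.0585],[0,0,0],0.087]]}}

```text
time_s: 0.9
tcp_pos: [0.4724, -0.3265, 0.2225]
ee_rot: [[-0.326, -0.0, -0.945], [0.945, 0.0, -0.326], [0.0, -1.0, 0.0]]
wrist_force: [-0.5, -0.6, 0.6]
gripper_width: 1.0
```

>>> {"method": "jog_arm", "body": {"series": [[[0,0,0],[0,9.4,0],0.087],[[0,0,0],[0,9.4,0],0.087],[[0,0,0],[0,9.4,0],0.087],[[0,0,0],[0,9.4,0],0.087],[[0,0,0],[0,9.3,0],0.087],[[0,0,0],[0,0,0],0.087],[[0,0,0],[0,0,0],0.087]]}}

```text
time_s: 1.78
tcp_pos: [0.4712, -0.3282, 0.2224]
ee_rot: [[0.466, -0.0, -0.885], [0.885, 0.0, 0.466], [-0.0, -1.0, 0.0]]
wrist_force: [0.4, 1.1, 0.5]
gripper_width: 1.002
```

Run:
```python
from h import *
go([.482,-.3181,.22],62.05)
im,i=snap("wrist","w1"); print([pix("wrist",(.482,-.3181,z),i) for z in (.014,.088)])
```

```text
t 1.775 tcp [ 0.4712 -0.3282  0.2224] yaw 62.24 F [0.4 1.1 0.5] w 87.2
shift mm [14.   2.4 -4.8] turn [-0.   0.2 -0. ]
[array([338.61524775, 213.41030885]), array([342.40438339, 233.58808771])]
```

View pics/w1.png

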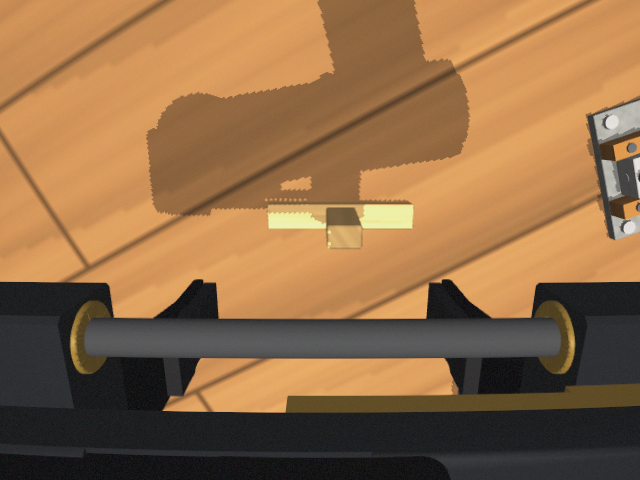

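The wrist view shows the bar spanning u 268–413, v 203–229, parallel to the image rows. The handle top is at (344,235), about 2 px (1.5 mm) from the prediction.

Run:
```python
from h import *
a=onz("wrist",340.5,216,.014);b=onz("wrist",344.5,235,.088);print(a,b)
L=onz("wrist",268,216,.014);R=onz("wrist",413,216,.014);print(np.linalg.norm(L-R))
p=(a+b)/2; go([p[0],p[1],.043],62.1)
```

```text
[ 0.48492846 -0.31772364  0.014     ] [ 0.48369305 -0.3172717   0.088     ]
0.1293839203188569
t 1.825 tcp [ 0.4712 -0.3282  0.2224] yaw 62.21 F [ 0.4 -0.4 -1.1] w 86.4
shift mm [ 15.6 179.4  -6.7] turn [-0.   0.1  0. ]
```

>>> {"method": "jog_arm", "body": {"series": [[[0.0155,0,-0.0065],[0,0,0],0.087],[[0,0.06,0],[0,0,0],0.087],[[0,0.06,0],[0,0,0],0.087],[[0,0.035,0],[0,0,0],0.087],[[0,0.024,0],[0,0,0],0.087],[[0,0,0],[0,0,0],0.087],[[0,0,0],[0,0,0],0.087]]}}

```text
time_s: 2.7
tcp_pos: [0.4856, -0.3177, 0.0446]
ee_rot: [[0.467, 0.002, -0.884], [0.884, -0.001, 0.467], [-0.0, -1.0, -0.002]]
wrist_force: [0.0, 1.3, -0.9]
gripper_width: 0.996
```

>>> {"method": "jog_arm", "body": {"series": [[[0,0,0],[0,0,0],0.02],[[0,0,0],[0,0,0],0.02],[[0,0,0],[0,0,0],0.02],[[0,0,0],[0,0,0],0.02],[[0,0,0],[0,0,0],0.02],[[0,0,0],[0,0,0],0.02]]}}

```text
time_s: 3.45
tcp_pos: [0.4842, -0.3176, 0.0435]
ee_rot: [[0.468, -0.0, -0.884], [0.884, 0.0, 0.468], [-0.0, -1.0, 0.0]]
wrist_force: [-0.1, 1.0, -0.0]
gripper_width: 0.4
```

Run:
```python
from h import *
go([.4843,-.3175,.043],62.1); print(unjig(-99,-3.3), unjig(-220,-3))
```

```text
t 3.45 tcp [ 0.4842 -0.3176  0.0435] yaw 62.11 F [-0.1  1.  -0. ] w 34.8
shift mm [ 0.1  0.5 -0. ] turn [-0.  0. -0.]
[0.5964148  0.14281808] [0.61440851 0.26247307]
```

>>> {"method": "jog_arm", "body": {"series": [[[0,0,0],[0,0,0],0.015],[[0,0,0],[0,0,0],0.015],[[0,0,0],[0,0,0],0.015],[[0,0,0],[0,0,0],0.015],[[0,-0.02,0],[0,0,0],0.015],[[0,-0.05,0],[0,0,0],0.015],[[0,-0.05,0],[0,0,0],0.015]]}}

```text
time_s: 4.32
tcp_pos: [0.4837, -0.3174, 0.1642]
ee_rot: [[0.468, -0.002, -0.884], [0.884, 0.001, 0.468], [-0.0, -1.0, 0.002]]
wrist_force: [1.1, -0.0, -1.5]
gripper_width: 0.296
```

>>> {"method": "jog_arm", "body": {"series": [[[0,0,0],[0,-9.75,0],0.015],[[0,0,0],[0,-9.75,0],0.015],[[0,0,0],[0,0,0],0.015],[[0,0,0],[0,0,0],0.015],[[0,0,0],[0,0,0],0.015]]}}

```text
time_s: 4.95
tcp_pos: [0.4842, -0.3175, 0.1633]
ee_rot: [[0.147, -0.001, -0.989], [0.989, 0.0, 0.147], [0.0, -1.0, 0.001]]
wrist_force: [-0.2, 0.2, -0.8]
gripper_width: 0.297
```

Run:
```python
from h import *
go([*unjig(-220,-3),.1635],81.59)
```

```text
t 4.95 tcp [ 0.4842 -0.3175  0.1633] yaw 81.53 F [-0.2  0.2 -0.8] w 25.9
shift mm [ 5.929e+02 -2.000e-01 -4.340e+01] turn [-0.  -0.1  0. ]
```

>>> {"method": "jog_arm", "body": {"series": [[[0.03,0,-0.0045],[0,0,0],0.015],[[0.05,0,-0.0045],[0,0,0],0.015],[[0.05,0,-0.0045],[0,0,0],0.015],[[0.05,0,-0.0045],[0,0,0],0.015],[[0.05,0,-0.0045],[0,0,0],0.015],[[0.05,0,-0.0045],[0,0,0],0.015],[[0.05,0,-0.0045],[0,0,0],0.015],[[0.05,0,-0.0045],[0,0,0],0.015],[[0.05,0,-0.0045],[0,0,0],0.015],[[0.05,0,-0.003],[0,0,0],0.015]]}}

```text
time_s: 6.2
tcp_pos: [0.5976, 0.1526, 0.1635]
ee_rot: [[0.147, -0.0, -0.989], [0.989, -0.0, 0.147], [-0.0, -1.0, -0.0]]
wrist_force: [0.6, -0.7, -1.6]
gripper_width: 0.294
```

>>> {"method": "jog_arm", "body": {"series": [[[0.05,0,0],[0,0,0],0.015],[[0.04,0,0],[0,0,0],0.015],[[0.023,0,0],[0,0,0],0.015],[[0,0,0],[0,0,0],0.015],[[0,0,0],[0,0,0],0.015],[[0,0,0],[0,0,0],0.015]]}}

```text
time_s: 6.95
tcp_pos: [0.6138, 0.2614, 0.1638]
ee_rot: [[0.147, -0.0, -0.989], [0.989, -0.0, 0.147], [-0.0, -1.0, 0.0]]
wrist_force: [0.5, -0.4, -1.0]
gripper_width: 0.295
```

Run:
```python
from h import *
go([*unjig(-220,-3),.1635],81.59)
im,i=snap("wrist","w2"); snap("top","t2")
```

```text
t 6.95 tcp [0.6138 0.2614 0.1638] yaw 81.52 F [ 0.5 -0.4 -1. ] w 25.7
shift mm [ 1.2  0.3 -0.4] turn [-0.  -0.1 -0. ]
```

View pics/w2.png

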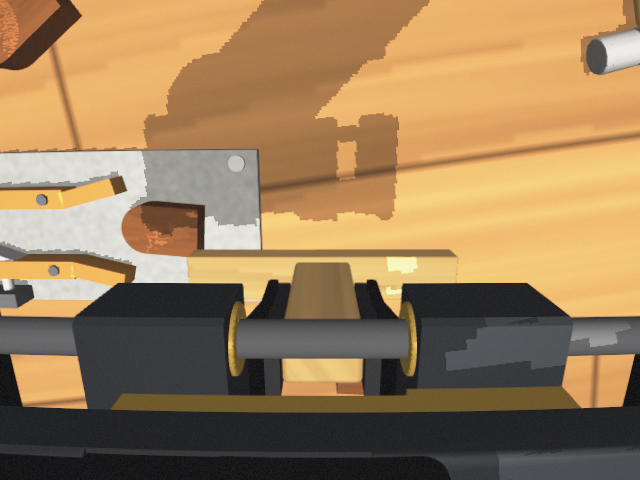

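The wrist view shows the block with its nose at (122,229) and its rear top edge at u≈204. The plate's rear corner is at (259,150), the guide ends are at (125,187) and (135,268), and the stick nose edge is at u≈188.

Run:
```python
from h import *
i=camera_info("wrist")
for n,u,v,z in [("corner -170,-60",259,150,.01),("rear edge",262,250,.01),("fscrew-",41,200,.03),("fscrew+",54,270,.03),("guide- end outer",125,178,.03),("guide+ inner end?",135,263,.03),("nose",122,229,.03),("rear-",204.5,206,.03),("rear side",150,202,.03),("rear+",203,250,.03),("sticknose top far",188,251,.1345),("far end",457,251,.1345)]:
    print(n,jig(onz("wrist",u,v,z,i)).round(1))
# held stick: expected pixel of bar ends
s=sense();print("tcp jig",jig(s["tcp_pos"]).round(1))
im=cv2.imread("pics/w2.png"); a=cv2.resize(im[140:300,0:270],None,fx=2.9,fy=2.9,interpolation=cv2.INTER_CUBIC); cv2.imwrite("pics/c2.png",a)
```

```text
corner -170,-60 [-171.9  -57. ]
rear edge [-171.3   19.2]
fscrew- [-14.1 -24.5]
fscrew+ [-15.1  29.1]
guide- end outer [-79.1 -39.6]
guide+ inner end? [-79.1  23.3]
nose [-72.5  -2.6]
rear- [-134.5  -19.2]
rear side [-95.4 -22.3]
rear+ [-131.    13.3]
sticknose top far [-154.7  -16.6]
far end [-281.9  -16.4]
tcp jig [-219.1   -3.4]
```

View pics/c2.png

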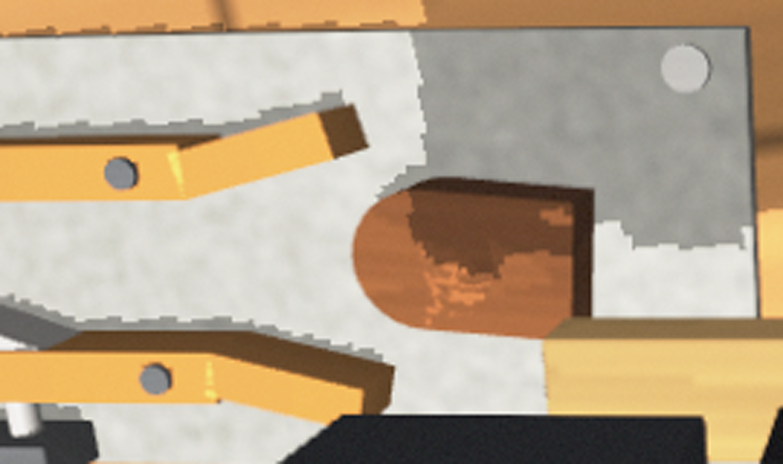

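The wrist and top cameras differ by about 2.5 mm across the jig, which is within the bar's ±9 mm clearance. I'll lower the stick behind the block and recheck it relative to the fences.

>>> {"method": "jog_arm", "body": {"series": [[[0,0.03,-0.0045],[0,0,0],0.015],[[0,0.04,0],[0,0,0],0.015],[[0,0.025,0],[0,0,0],0.015],[[0,0.013,0],[0,0,0],0.015],[[0,0,0],[0,0,0],0.015],[[0,0,0],[0,0,0],0.015]]}}

```text
time_s: 7.8
tcp_pos: [0.619, 0.2624, 0.0569]
ee_rot: [[0.146, 0.002, -0.989], [0.989, 0.001, 0.146], [0.001, -1.0, -0.002]]
wrist_force: [0.2, 0.6, -0.3]
gripper_width: 0.297
```

Run:
```python
from h import *
go([*unjig(-219,1),.0555],81.59)
im,i=snap("wrist","w3")
a=im[:,:,::-1][120:330,0:400]; cv2.imwrite("pics/c3.png",cv2.resize(a,None,fx=2,fy=2,interpolation=cv2.INTER_CUBIC))
```

```text
t 7.8 tcp [0.619  0.2624 0.0569] yaw 81.61 F [ 0.2  0.6 -0.3] w 25.8
shift mm [-1.6  1.4  0.6] turn [0.1 0.  0.1]
```

View pics/c3.png

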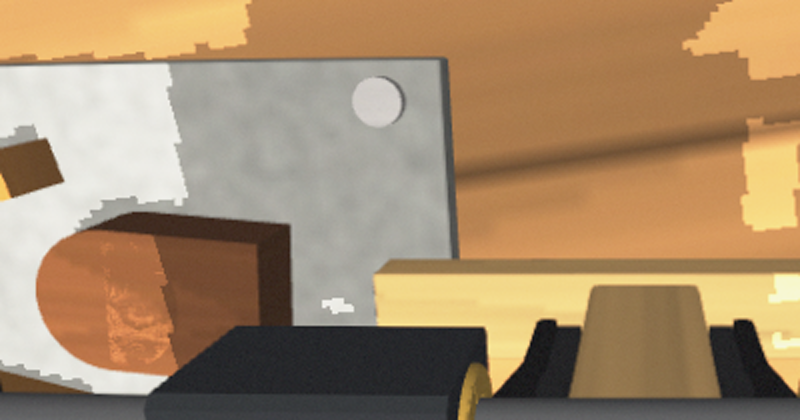

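The crop shows the bar's nose-end top edge near (187,256) in full-image pixels, the block's rear top corner near (129,241), and the plate's side edge at v≈151.

Run:
```python
from h import *
i=camera_info("wrist")
f=lambda n,u,v,z:print(n,jig(onz("wrist",u/2,120+v/2,z,i)).round(1))
f("plate corner",447,60,.01);f("plate edge",60,64,.01);f("rear edge",457,255,.01)
f("bar corner",377,272,.0255);f("bar edge",790,273,.0255)
f("blk rear-",258,243,.03);f("blk side",120,233,.03);f("blk nose",37,290,.03);f("rear lower",259,325,.03)
print(jig(sense()["tcp_pos"]))
```

```text
plate corner [-171.9  -57.5]
plate edge [-73.9 -57.8]
rear edge [-171.6   -8.3]
bar corner [-155.6   -8.5]
bar edge [-254.5   -8.3]
blk rear- [-129.4  -17. ]
blk side [-96.1 -19.4]
blk nose [-72.3  -5.2]
rear lower [-127.1    3.4]
[-220.59522046    1.50831553]
```

The stick's bar is centred in the channel to about 0.2 mm, parallel to it, and its nose is about 27 mm behind the block. I'll start feeding along tool −x.

>>> {"method": "jog_arm", "body": {"series": [[[-0.01,0,0],[0,0,0],0.015],[[-0.01,0,0],[0,0,0],0.015],[[-0.004,0,0],[0,0,0],0.015],[[-0.003,0,0],[0,0,0],0.015],[[-0.003,0,0],[0,0,0],0.015],[[-0.003,0,0],[0,0,0],0.015],[[-0.003,0,0],[0,0,0],0.015],[[-0.003,0,0],[0,0,0],0.015],[[-0.003,0,0],[0,0,0],0.015]]}}

```text
time_s: 8.98
tcp_pos: [0.6121, 0.2203, 0.0555]
ee_rot: [[0.146, -0.0, -0.989], [0.989, -0.0, 0.146], [-0.0, -1.0, 0.0]]
wrist_force: [0.6, 0.3, -0.6]
gripper_width: 0.297
```

>>> {"method": "jog_arm", "body": {"series": [[[-0.003,0,0],[0,0,0],0.015],[[-0.003,0,0],[0,0,0],0.015],[[-0.003,0,0],[0,0,0],0.015],[[-0.003,0,0],[0,0,0],0.015],[[-0.003,0,0],[0,0,0],0.015],[[-0.003,0,0],[0,0,0],0.015]]}}

```text
time_s: 9.72
tcp_pos: [0.6095, 0.2025, 0.0555]
ee_rot: [[0.146, -0.0, -0.989], [0.989, -0.0, 0.146], [-0.0, -1.0, 0.0]]
wrist_force: [-0.2, 0.4, -1.2]
gripper_width: 0.295
```

```bash
cat >> h.py <<'E'
def st():
    s=sense(); a=np.radians(JA); d=np.array([np.cos(a),np.sin(a)]); F=s["wrist_force"]
    print("t",round(s["time_s"],2),"stick nose true x",(jig(s["tcp_pos"])[0]+66.8).round(1),"y",(jig(s["tcp_pos"])[1]-1.3).round(1),"z",s["tcp_pos"][2].round(4),"push",-(F[:2]@d).round(1),"lat",(F[0]*-d[1]+F[1]*d[0]).round(1),"Fz",F[2].round(1),"mom",s["moment"].round(2))
E
python3 -c "
from h import *
st(); snap('wrist','w4'); snap('scene','s4')
im=cv2.imread('pics/w4.png')[100:300,0:300]; b=cv2.imread('pics/s4.png')[210:340,250:450]
cv2.imwrite('pics/c4.png',np.hstack([cv2.resize(im,(480,320)),cv2.resize(b,(310,320))]))
st()"
```

```text
t 9.72 stick nose true x -93.1 y -0.4 z 0.0555 push 0.4 lat -0.3 Fz -1.2 mom [ 0.09 -0.03 -0.03]
t 9.82 stick nose true x -92.9 y -0.4 z 0.0556 push 0.0 lat 0.2 Fz -1.7 mom [-0.06 -0.01 -0.  ]
```

View pics/c4.png

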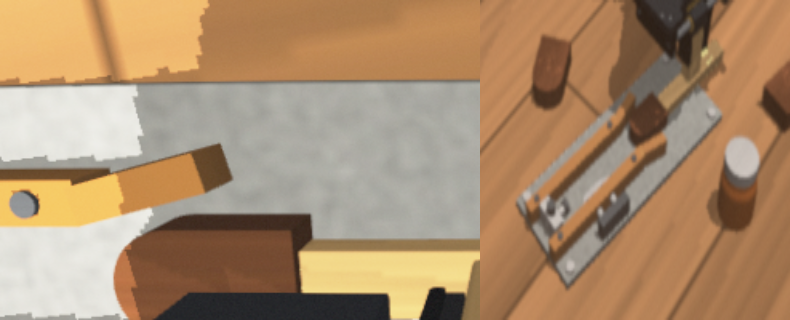

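The block is squared up against the stick nose and lies between the guides. I'll continue, watching the force.

>>> {"method": "jog_arm", "body": {"series": [[[-0.003,0,0],[0,0,0],0.015],[[-0.003,0,0],[0,0,0],0.015],[[-0.003,0,0],[0,0,0],0.015],[[-0.003,0,0],[0,0,0],0.015],[[-0.003,0,0],[0,0,0],0.015],[[-0.003,0,0],[0,0,0],0.015]]}}

```text
time_s: 10.58
tcp_pos: [0.6069, 0.1847, 0.0556]
ee_rot: [[0.146, 0.0, -0.989], [0.989, 0.0, 0.146], [0.0, -1.0, -0.0]]
wrist_force: [-0.2, 0.6, -0.8]
gripper_width: 0.298
```

>>> {"method": "jog_arm", "body": {"series": [[[-0.003,0,0],[0,0,0],0.015],[[-0.003,0,0],[0,0,0],0.015],[[-0.003,0,0],[0,0,0],0.015],[[-0.003,0,0],[0,0,0],0.015],[[-0.003,0,0],[0,0,0],0.015],[[-0.003,0,0],[0,0,0],0.015]]}}

```text
time_s: 11.32
tcp_pos: [0.6042, 0.1669, 0.0555]
ee_rot: [[0.146, -0.0, -0.989], [0.989, -0.0, 0.146], [-0.0, -1.0, 0.0]]
wrist_force: [-0.3, -0.4, -0.1]
gripper_width: 0.302
```

>>> {"method": "jog_arm", "body": {"series": [[[-0.002,0,0],[0,0,0],0.015],[[-0.002,0,0],[0,0,0],0.015],[[-0.002,0,0],[0,0,0],0.015],[[-0.002,0,0],[0,0,0],0.015],[[-0.002,0,0],[0,0,0],0.015]]}}

```text
time_s: 11.95
tcp_pos: [0.6028, 0.1571, 0.0555]
ee_rot: [[0.146, 0.0, -0.989], [0.989, 0.0, 0.146], [0.0, -1.0, -0.0]]
wrist_force: [0.2, 0.0, -1.2]
gripper_width: 0.294
```

```bash
python3 -c "
from h import *
st()"
```

```text
t 11.95 stick nose true x -47.3 y -0.4 z 0.0555 push 0.1 lat 0.2 Fz -1.2 mom [ 0.07 -0.08 -0.  ]
```

>>> {"method": "jog_arm", "body": {"series": [[[-0.002,0,0],[0,0,0],0.015],[[-0.002,0,0],[0,0,0],0.015],[[-0.002,0,0],[0,0,0],0.015],[[-0.002,0,0],[0,0,0],0.015],[[-0.002,0,0],[0,0,0],0.015],[[-0.002,0,0],[0,0,0],0.015],[[-0.002,0,0],[0,0,0],0.015]]}}

```text
time_s: 12.82
tcp_pos: [0.6007, 0.1432, 0.0555]
ee_rot: [[0.146, -0.0, -0.989], [0.989, -0.0, 0.146], [-0.0, -1.0, 0.0]]
wrist_force: [0.4, 0.6, -0.9]
gripper_width: 0.295
```

>>> {"method": "jog_arm", "body": {"series": [[[-0.002,0,0],[0,0,0],0.015],[[-0.002,0,0],[0,0,0],0.015],[[-0.002,0,0],[0,0,0],0.015],[[-0.002,0,0],[0,0,0],0.015],[[-0.002,0,0],[0,0,0],0.015]]}}

```text
time_s: 13.45
tcp_pos: [0.5993, 0.1333, 0.0555]
ee_rot: [[0.146, -0.0, -0.989], [0.989, -0.0, 0.146], [-0.0, -1.0, 0.0]]
wrist_force: [0.9, 0.3, -0.8]
gripper_width: 0.295
```

>>> {"method": "jog_arm", "body": {"series": [[[-0.002,0,0],[0,0,0],0.015],[[-0.002,0,0],[0,0,0],0.015],[[-0.002,0,0],[0,0,0],0.015],[[-0.002,0,0],[0,0,0],0.015],[[-0.002,0,0],[0,0,0],0.015]]}}

```text
time_s: 14.08
tcp_pos: [0.5978, 0.1235, 0.0556]
ee_rot: [[0.146, 0.0, -0.989], [0.989, 0.0, 0.146], [0.0, -1.0, -0.0]]
wrist_force: [0.0, 0.7, -0.7]
gripper_width: 0.298
```

```bash
python3 -c "
from h import *
st()"
```

```text
t 14.07 stick nose true x -13.3 y -0.4 z 0.0556 push 0.7 lat -0.1 Fz -0.7 mom [ 0.32  0.1  -0.04]
```

>>> {"method": "jog_arm", "body": {"series": [[[-0.002,0,0],[0,0,0],0.015],[[-0.002,0,0],[0,0,0],0.015],[[-0.002,0,0],[0,0,0],0.015],[[-0.002,0,0],[0,0,0],0.015]]}}

```text
time_s: 14.58
tcp_pos: [0.5969, 0.1163, 0.0557]
ee_rot: [[0.146, 0.001, -0.989], [0.989, 0.001, 0.146], [0.001, -1.0, -0.001]]
wrist_force: [-0.8, 5.1, -1.7]
gripper_width: 0.295
```

>>> {"method": "jog_arm", "body": {"series": [[[-0.002,0,0],[0,0,0],0.015],[[-0.002,0,0],[0,0,0],0.015],[[-0.002,0,0],[0,0,0],0.015],[[-0.002,0,0],[0,0,0],0.015]]}}

```text
time_s: 15.08
tcp_pos: [0.5958, 0.1087, 0.0557]
ee_rot: [[0.146, 0.001, -0.989], [0.989, 0.002, 0.146], [0.002, -1.0, -0.001]]
wrist_force: [-1.4, 4.9, 0.2]
gripper_width: 0.299
```

```bash
python3 -c "
from h import *
st(); snap('scene','s5'); snap('wrist','w5')
im=cv2.imread('pics/w5.png')[100:300,0:300]; b=cv2.imread('pics/s5.png')[210:340,250:450]
cv2.imwrite('pics/c5.png',np.hstack([cv2.resize(im,(480,320)),cv2.resize(b,(310,320))]))
st()"
```

```text
t 15.07 stick nose true x 1.7 y -0.2 z 0.0557 push 4.6 lat -2.1 Fz 0.2 mom [ 1.94  0.23 -0.17]
t 15.18 stick nose true x 1.9 y -0.2 z 0.0557 push 5.3 lat -1.6 Fz -0.5 mom [ 1.73  0.18 -0.13]
```

View pics/c5.png

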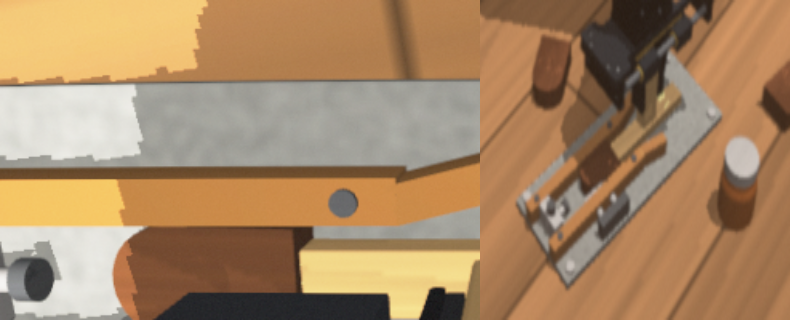

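The block is in the channel past the shoe's entry, and the sliding force is about 5 N. The set-screw head shows at about (31,275) in the full image.

```bash
python3 -c "
from h import *
i=camera_info('wrist')
f=lambda n,u,v,z:print(n,(jig(onz('wrist',u/1.6,100+v/1.6,z,i))+[1.8,-2.4]).round(1))
f('head',34,280,.021);f('head right',53,280,.021);f('blk nose',112,272,.03);f('rear top',293,240,.03)
f('fscrew',342,203,.03)
st()"
```

```text
head [90.9 -0.1]
head right [84.4 -0.1]
blk nose [58.4 -6. ]
rear top [  2.4 -16. ]
fscrew [-12.7 -27. ]
t 15.18 stick nose true x 1.9 y -0.2 z 0.0557 push 5.3 lat -1.6 Fz -0.5 mom [ 1.73  0.18 -0.13]
```

>>> {"method": "jog_arm", "body": {"series": [[[-0.002,0,0],[0,0,0],0.015],[[-0.002,0,0],[0,0,0],0.015],[[-0.002,0,0],[0,0,0],0.015],[[-0.002,0,0],[0,0,0],0.015],[[-0.002,0,0],[0,0,0],0.015]]}}

```text
time_s: 15.8
tcp_pos: [0.5938, 0.0984, 0.0556]
ee_rot: [[0.146, -0.0, -0.989], [0.989, 0.001, 0.146], [0.001, -1.0, 0.0]]
wrist_force: [-3.0, 5.1, -0.0]
gripper_width: 0.293
```

>>> {"method": "jog_arm", "body": {"series": [[[-0.002,0,0],[0,0,0],0.015],[[-0.002,0,0],[0,0,0],0.015],[[-0.002,0,0],[0,0,0],0.015],[[-0.001,0,0],[0,0,0],0.015],[[-0.001,0,0],[0,0,0],0.015]]}}

```text
time_s: 16.42
tcp_pos: [0.5925, 0.0904, 0.0556]
ee_rot: [[0.146, -0.001, -0.989], [0.989, 0.001, 0.146], [0.001, -1.0, 0.001]]
wrist_force: [-2.4, 5.9, 0.3]
gripper_width: 0.299
```

```bash
python3 -c "
from h import *
st()"
```

```text
t 16.43 stick nose true x 20.2 y -0.8 z 0.0556 push 5.5 lat -3.2 Fz 0.3 mom [ 1.74  0.58 -0.23]
```

>>> {"method": "jog_arm", "body": {"series": [[[-0.001,0,0],[0,0,0],0.015],[[-0.001,0,0],[0,0,0],0.015],[[-0.001,0,0],[0,0,0],0.015],[[-0.001,0,0],[0,0,0],0.015],[[-0.001,0,0],[0,0,0],0.015]]}}

```text
time_s: 17.05
tcp_pos: [0.5917, 0.0855, 0.0556]
ee_rot: [[0.146, -0.001, -0.989], [0.989, 0.001, 0.146], [0.001, -1.0, 0.001]]
wrist_force: [-1.5, 5.5, 0.4]
gripper_width: 0.297
```

>>> {"method": "jog_arm", "body": {"series": [[[-0.001,0,0],[0,0,0],0.015],[[-0.001,0,0],[0,0,0],0.015]]}}

```text
time_s: 17.3
tcp_pos: [0.5914, 0.0835, 0.0555]
ee_rot: [[0.146, -0.001, -0.989], [0.989, 0.001, 0.146], [0.001, -1.0, 0.001]]
wrist_force: [-1.6, 6.3, -0.6]
gripper_width: 0.295
```

```bash
python3 -c "
from h import *
st()"
```

```text
t 17.3 stick nose true x 27.3 y -0.9 z 0.0555 push 6.0 lat -2.5 Fz -0.6 mom [ 1.71  0.6  -0.16]
```

>>> {"method": "jog_arm", "body": {"series": [[[-0.001,0,0],[0,0,0],0.015]]}}

```text
time_s: 17.42
tcp_pos: [0.5913, 0.0825, 0.0555]
ee_rot: [[0.146, -0.001, -0.989], [0.989, 0.001, 0.146], [0.001, -1.0, 0.001]]
wrist_force: [-1.2, 5.3, -0.1]
gripper_width: 0.292
```

>>> {"method": "jog_arm", "body": {"series": [[[-0.001,0,0],[0,0,0],0.015]]}}

```text
time_s: 17.55
tcp_pos: [0.5912, 0.0815, 0.0556]
ee_rot: [[0.146, -0.001, -0.989], [0.989, 0.001, 0.146], [0.001, -1.0, 0.001]]
wrist_force: [-1.9, 5.9, -0.1]
gripper_width: 0.294
```

>>> {"method": "jog_arm", "body": {"series": [[[-0.0005,0,0],[0,0,0],0.015]]}}

```text
time_s: 17.68
tcp_pos: [0.5911, 0.081, 0.0555]
ee_rot: [[0.146, -0.001, -0.989], [0.989, 0.001, 0.146], [0.001, -1.0, 0.001]]
wrist_force: [-1.2, 5.6, 0.2]
gripper_width: 0.293
```

```bash
python3 -c "
from h import *
st()"
```

```text
t 17.68 stick nose true x 29.8 y -0.9 z 0.0555 push 5.4 lat -2.0 Fz 0.2 mom [ 1.75  0.64 -0.15]
```

>>> {"method": "jog_arm", "body": {"series": [[[-0.001,0,0],[0,0,0],0.015]]}}

```text
time_s: 17.8
tcp_pos: [0.5909, 0.08, 0.0555]
ee_rot: [[0.146, -0.001, -0.989], [0.989, 0.001, 0.146], [0.001, -1.0, 0.001]]
wrist_force: [-2.3, 5.4, 0.5]
gripper_width: 0.298
```

>>> {"method": "jog_arm", "body": {"series": [[[-0.0005,0,0],[0,0,0],0.015]]}}

```text
time_s: 17.92
tcp_pos: [0.5908, 0.0795, 0.0555]
ee_rot: [[0.146, -0.001, -0.989], [0.989, 0.001, 0.146], [0.0, -1.0, 0.001]]
wrist_force: [-1.2, 5.1, -1.1]
gripper_width: 0.295
```

>>> {"method": "jog_arm", "body": {"series": [[[-0.0005,0,0],[0,0,0],0.015]]}}

```text
time_s: 18.05
tcp_pos: [0.5907, 0.079, 0.0555]
ee_rot: [[0.146, -0.001, -0.989], [0.989, 0.001, 0.146], [0.0, -1.0, 0.001]]
wrist_force: [-2.2, 4.3, 0.5]
gripper_width: 0.291
```

```bash
python3 -c "
from h import *
st()"
```

```text
t 18.05 stick nose true x 31.8 y -0.9 z 0.0555 push 3.9 lat -2.8 Fz 0.5 mom [ 1.68  0.6  -0.16]
```

>>> {"method": "jog_arm", "body": {"series": [[[-0.001,0,0],[0,0,0],0.015]]}}

```text
time_s: 18.18
tcp_pos: [0.5907, 0.0783, 0.0556]
ee_rot: [[0.146, -0.0, -0.989], [0.989, 0.001, 0.146], [0.001, -1.0, 0.0]]
wrist_force: [-2.2, 7.9, 1.6]
gripper_width: 0.295
```

>>> {"method": "jog_arm", "body": {"series": [[[-0.0005,0,0],[0,0,0],0.015]]}}

```text
time_s: 18.3
tcp_pos: [0.5908, 0.0783, 0.0556]
ee_rot: [[0.147, 0.0, -0.989], [0.989, 0.002, 0.147], [0.002, -1.0, 0.0]]
wrist_force: [-1.9, 8.9, -0.3]
gripper_width: 0.298
```

>>> {"method": "jog_arm", "body": {"series": [[[-0.0005,0,0],[0,0,0],0.015]]}}

```text
time_s: 18.42
tcp_pos: [0.5908, 0.0782, 0.0557]
ee_rot: [[0.147, 0.001, -0.989], [0.989, 0.002, 0.147], [0.003, -1.0, -0.0]]
wrist_force: [-2.5, 10.4, 0.9]
gripper_width: 0.299
```

```bash
python3 -c "
from h import *
st()"
```

```text
t 18.43 stick nose true x 32.6 y -0.7 z 0.0557 push 10.0 lat -4.0 Fz 0.9 mom [ 3.16  0.96 -0.27]
```

Contact with the screw: motion has stopped and the force is climbing. The sliding force was about 5.3 N, so the target is about 15.5 N.

>>> {"method": "jog_arm", "body": {"series": [[[-0.001,0,0],[0,0,0],0.015],[[0,0,0],[0,0,0],0.015]]}}

```text
time_s: 18.68
tcp_pos: [0.5909, 0.078, 0.0558]
ee_rot: [[0.147, 0.001, -0.989], [0.989, 0.004, 0.147], [0.004, -1.0, -0.001]]
wrist_force: [-3.0, 11.0, 1.9]
gripper_width: 0.293
```

```bash
python3 -c "
from h import *
st()"
```

```text
t 18.68 stick nose true x 32.7 y -0.6 z 0.0558 push 10.5 lat -4.6 Fz 1.9 mom [ 3.69  1.   -0.28]
```

>>> {"method": "jog_arm", "body": {"series": [[[-0.001,0,0],[0,0,0],0.015],[[-0.001,0,0],[0,0,0],0.015]]}}

```text
time_s: 18.92
tcp_pos: [0.5914, 0.0776, 0.0561]
ee_rot: [[0.147, 0.004, -0.989], [0.989, 0.006, 0.147], [0.007, -1.0, -0.003]]
wrist_force: [-2.8, 17.1, 1.7]
gripper_width: 0.298
```

```bash
python3 -c "
from h import *
st()"
```

```text
t 18.93 stick nose true x 33.0 y 0.0 z 0.0561 push 16.5 lat -5.2 Fz 1.7 mom [ 5.65  1.08 -0.3 ]
```

>>> {"method": "jog_arm", "body": {"series": [[[0,0,0],[0,0,0],0.015],[[0,0,0],[0,0,0],0.015]]}}

```text
time_s: 19.18
tcp_pos: [0.5914, 0.0776, 0.0561]
ee_rot: [[0.147, 0.004, -0.989], [0.989, 0.006, 0.147], [0.007, -1.0, -0.003]]
wrist_force: [-3.8, 16.0, 0.4]
gripper_width: 0.295
```

>>> {"method": "jog_arm", "body": {"series": [[[0,0,0],[0,0,0],0.015],[[0,0,0],[0,0,0],0.015],[[0,0,0],[0,0,0],0.015]]}}

```text
time_s: 19.55
tcp_pos: [0.5914, 0.0777, 0.0561]
ee_rot: [[0.147, 0.004, -0.989], [0.989, 0.006, 0.147], [0.006, -1.0, -0.003]]
wrist_force: [-2.9, 15.2, 2.1]
gripper_width: 0.294
```

```bash
python3 -c "
from h import *
st(); snap('wrist','w6'); st()"
```

```text
t 19.55 stick nose true x 33.0 y -0.0 z 0.0561 push 14.6 lat -5.1 Fz 2.1 mom [ 5.15  0.96 -0.31]
t 19.6 stick nose true x 33.0 y 0.0 z 0.0561 push 15.1 lat -4.1 Fz 0.4 mom [ 5.14  1.06 -0.32]
```

>>> {"method": "jog_arm", "body": {"series": [[[-0.0005,0,0],[0,0,0],0.015],[[0,0,0],[0,0,0],0.015],[[0,0,0],[0,0,0],0.015]]}}

```text
time_s: 19.98
tcp_pos: [0.5915, 0.0775, 0.0562]
ee_rot: [[0.147, 0.004, -0.989], [0.989, 0.007, 0.147], [0.007, -1.0, -0.003]]
wrist_force: [-3.5, 17.2, 1.7]
gripper_width: 0.295
```

>>> {"method": "jog_arm", "body": {"series": [[[0.002,0,0],[0,0,0],0.015],[[0.003,0,0],[0,0,0],0.015],[[0.005,0,0],[0,0,0],0.015],[[0.005,0,0],[0,0,0],0.015],[[0,0,0],[0,0,0],0.015]]}}

```text
time_s: 20.6
tcp_pos: [0.5926, 0.0878, 0.0555]
ee_rot: [[0.146, -0.0, -0.989], [0.989, -0.0, 0.146], [-0.0, -1.0, 0.0]]
wrist_force: [0.0, 0.0, -0.4]
gripper_width: 0.297
```

```bash
python3 -c "
from h import *
st(); snap('wrist','w7'); snap('top','t7'); print('lookalike',jig(onz('top',308,304,.015)),'tin',jig(onz('top',461,175,.02)))
a=cv2.imread('pics/w6.png')[100:300,0:300]; b=cv2.imread('pics/w7.png')[100:300,0:300]
cv2.imwrite('pics/c7.png',np.hstack([cv2.resize(a,(400,267)),cv2.resize(b,(400,267))]))
go([*unjig(-214,0),.0555],81.59)"
```

```text
t 20.6 stick nose true x 22.8 y -0.3 z 0.0555 push 0.0 lat 0.0 Fz -0.4 mom [-0.08 -0.01 -0.01]
lookalike [   0.943805   -156.91903281] tin [283.48733973 179.86543958]
t 20.7 tcp [0.5925 0.0876 0.0555] yaw 81.6 F [-0.3 -0.9 -0.8] w 25.9
shift mm [ 1.702e+02 -1.000e-01  9.000e-01] turn [-0.  0. -0.]
```

View pics/c7.png

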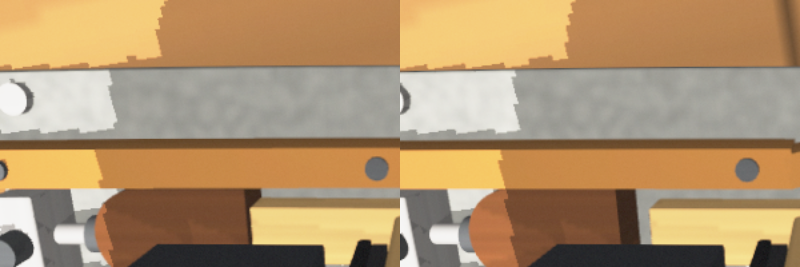

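Left is under press, right after backing off. In both, the block's nose sits on the screw head, and the stick is clear by about 10 mm. I'll lift straight up and carry the stick to the robot side of the jig.

>>> {"method": "jog_arm", "body": {"series": [[[0.001,-0.02,0],[0,0,0],0.015],[[0,-0.04,0],[0,0,0],0.015],[[0,-0.02,0],[0,0,0],0.015],[[0,0,0],[0,0,0],0.015],[[0,0,0],[0,0,0],0.015]]}}

```text
time_s: 21.32
tcp_pos: [0.5918, 0.0885, 0.1343]
ee_rot: [[0.146, -0.002, -0.989], [0.989, -0.0, 0.146], [-0.001, -1.0, 0.002]]
wrist_force: [0.3, 0.2, -1.4]
gripper_width: 0.296
```

```bash
python3 -c "
from h import *
print(unjig(100,-105)); go([*unjig(100,-105),.0435],81.59)"
```

```text
[ 0.46670352 -0.03916784]
t 21.325 tcp [0.5918 0.0885 0.1343] yaw 81.58 F [ 0.3  0.2 -1.4] w 25.8
shift mm [-144.6   91.2  104.9] turn [-0.1 -0.  -0. ]
```

>>> {"method": "jog_arm", "body": {"series": [[[-0.036,0,0.026],[0,0,0],0.015],[[-0.036,0,0.026],[0,0,0],0.015],[[-0.036,0,0.026],[0,0,0],0.015],[[-0.036,0,0.027],[0,0,0],0.015],[[0,0.03,0],[0,0,0],0.015],[[0,0.03,0],[0,0,0],0.015],[[0,0.018,0],[0,0,0],0.015],[[0,0.006,0],[0,0,0],0.015],[[0,0.004,0],[0,0,0],0.015],[[0,0,0],[0,0,0],0.015]]}}

```text
time_s: 22.58
tcp_pos: [0.468, -0.0382, 0.0476]
ee_rot: [[0.146, 0.0, -0.989], [0.989, 0.0, 0.146], [0.0, -1.0, -0.0]]
wrist_force: [-0.7, -0.8, -0.8]
gripper_width: 0.297
```

```bash
python3 -c "
from h import *
go([*unjig(100,-105),.0435],81.59); st()"
```

```text
t 22.575 tcp [ 0.468  -0.0382  0.0476] yaw 81.62 F [-0.7 -0.8 -0.8] w 25.9
shift mm [-1.2  4.1  1.1] turn [0. 0. 0.]
t 22.57 stick nose true x 165.6 y -105.2 z 0.0476 push -0.9 lat -0.5 Fz -0.8 mom [ 0.   -0.01 -0.06]
```

>>> {"method": "jog_arm", "body": {"series": [[[0,0.002,0],[0,0,0],0.015],[[0,0.001,0],[0,0,0],0.015],[[0,0.001,0],[0,0,0],0.015],[[0,0,0],[0,0,0],0.015]]}}

```text
time_s: 23.08
tcp_pos: [0.4679, -0.0382, 0.0436]
ee_rot: [[0.146, 0.0, -0.989], [0.989, 0.0, 0.146], [0.0, -1.0, -0.0]]
wrist_force: [1.0, -0.1, -0.9]
gripper_width: 0.29
```

>>> {"method": "jog_arm", "body": {"series": [[[0,0.0005,0],[0,0,0],0.015],[[0,0,0],[0,0,0],0.015]]}}

```text
time_s: 23.32
tcp_pos: [0.468, -0.0382, 0.0435]
ee_rot: [[0.146, 0.0, -0.989], [0.989, -0.0, 0.146], [-0.0, -1.0, -0.0]]
wrist_force: [-2.1, 1.5, 4.1]
gripper_width: 0.295
```

Bench contact felt (Fz +4 N). Releasing.

>>> {"method": "jog_arm", "body": {"series": [[[0,0,0],[0,0,0],0.03],[[0,0,0],[0,0,0],0.05],[[0,0,0],[0,0,0],0.087],[[0,0,0],[0,0,0],0.087],[[0,0,0],[0,0,0],0.087],[[0,0,0],[0,0,0],0.087],[[0,0,0],[0,0,0],0.087],[[0,0,0],[0,0,0],0.087],[[0,0,0],[0,0,0],0.087]]}}

```text
time_s: 24.45
tcp_pos: [0.4679, -0.0382, 0.0431]
ee_rot: [[0.146, 0.0, -0.989], [0.989, 0.0, 0.146], [0.0, -1.0, -0.0]]
wrist_force: [-0.1, 0.2, -0.6]
gripper_width: 0.994
```

>>> {"method": "jog_arm", "body": {"series": [[[0,-0.02,0],[0,0,0],0.087],[[0,-0.05,0],[0,0,0],0.087],[[0,-0.06,0],[0,0,0],0.087],[[0,-0.06,0],[0,0,0],0.087],[[-0.06,0,0],[0,0,0],0.087],[[-0.06,0,0],[0,0,0],0.087],[[-0.06,0,0],[0,0,0],0.087],[[-0.06,0,0],[0,0,0],0.087],[[-0.06,0,0],[0,0,0],0.087],[[0,0,0],[0,0,0],0.087]]}}

```text
time_s: 25.7
tcp_pos: [0.4228, -0.3382, 0.2322]
ee_rot: [[0.152, -0.001, -0.988], [0.988, 0.0, 0.152], [0.0, -1.0, 0.001]]
wrist_force: [0.9, 0.4, 0.0]
gripper_width: 1.001
```

```bash
python3 -c "
from h import *
st(); snap('top','t8'); snap('scene','s8')
a=cv2.imread('pics/t8.png')[140:320,180:500]; b=cv2.imread('pics/s8.png')[200:440,130:450]
cv2.imwrite('pics/c8.png',np.hstack([cv2.resize(a,(480,270)),cv2.resize(b,(320,270))]))"
```

```text
t 25.7 stick nose true x 469.1 y -106.0 z 0.2322 push 0.6 lat 0.8 Fz 0.0 mom [-0.03 -0.04  0.03]
```

View pics/c8.png

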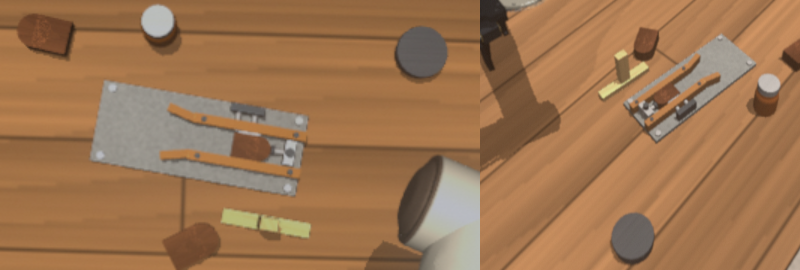

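The final view shows the stick upright beside the jig, the block's nose on the screw, and the look-alikes, tin and jar where they were. Handing in.

```bash
python3 -c "
from h import *
print(finish_job())"
```

```text
the job is handed in; nothing more can be done
None
```

The heel block is home against the set screw, and the push stick stands upright on the bench beside the jig, released. I handed the job in at about 26 s of the 66 s allowed.

- **Feeding:** I gripped the stick by its handle and pushed the block through the channel and past the spring shoe with the stick's nose alone. Sliding past the shoe took about 5.3 N.
- **Seating:** When the nose met the screw, motion stopped and the force climbed. I held it at about 15–17 N, roughly 10–11 N above the sliding force, for about 1 s. The highest reading was about 17 N; force was read only at the end of each move call.
- **Standing the stick:** I backed off, lifted it straight up and set it down on the robot side of the jig. I let go only after feeling about 4 N of bench contact.

**Last checks:**
- After the stick backed off, the wrist view showed the block's nose still on the screw head, and the final top view agrees.
- The tin, jar and look-alike blocks were where they started. The stick's end is close to one look-alike block but does not appear to touch it.
- The hammer was outside the final crops, and the arm never went near it.

**Disagreement:** The wrist and top cameras differed by about 2.5 mm across the jig. I worked around it by lining up the stick with the jig in the same picture.

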